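Take an insulation reading with the sunken test key

ROBOT

A 7-joint arm with a two-finger parallel gripper is mounted at the origin on the work surface. World frame = base frame: x ahead of the robot, y to its left, z up, the work surface at z = 0. Lengths are in m, angles in degrees, forces in N, time in s.
With the tool pointing down it reaches from about 0.425 to 1.025 m from the base axis. Payload 3.6 kg.
Tool frame: the origin (TCP) lies on the centre line of the jaws, within the pads' length; the fingertips stand robot.tcp_to_tips ahead of it and the grasp point (between the pads) lies 2 mm behind it (robot.tcp_to_tips is the distance from the TCP to the fingertips, in m); x points along the fingers, z is the direction in which the jaws open and shut, and the axes are right-handed (so a half turn about x gives the same grasp; the last joint's range is limited). The gripper opens to 85 mm and grips with 20 to 120 N. Pads are 22 mm wide; open, the fingers measure 114 mm over their backs; the gripper's body (76 mm by 85 mm) begins 54 mm behind the grasp point. The pads swing forward as they close: fully open they stand 13 mm farther back than shut.
Start: joints at [64.486, 33.873, 2.773, 92.16, -1.908, 54.013, -1.931], TCP at [0.25, -0.681, 0.248] pointing down, gripper open.
Joint ranges: [-153.93, 153.93], [-27.13, 128.08], [-72.61, 78.16], [10.71, 143.7], [-87.88, 267.88], [4.46, 118.87], [-176.78, 176.78]. Speed limits (degrees/s): [147.25, 147.25, 180, 180, 180, 180, 180].

INTERFACE

Orientations are given as [roll, pitch, yaw] about the fixed x, y, z axes, in that order (R = Rz(yaw) Ry(pitch) Rx(roll)).
In Python, from cell import robot, capture, job_done gives the robot as it stands. The module is installed in compiled form; this text tells all that it offers.
- The arm moves only by the tool carry_out, never from a script. Its arguments are lists of equal length, an entry for each row: "linear": the shift along the world's x, y, z in mm, a list of three; "yaw": the turn about the world's z in rad. In form: {"linear": [[dx, dy, dz], ...], "yaw": [yaw, ...]}. A call has 1 to 5 rows; each row shifts and turns the commanded pose from where the row before left it; what a row does not reach is not made up. A row lasts 1/8 s, in which the tool goes at most 62.5 mm and 10.7 degrees, less where a joint would pass 70% of its speed; a pose out of reach is approached as far as the arm can. A call is refused whole if a number of a shift passes 62.5 or a number of a turn 0.188, either way. A call with a gripper value outside its range is refused whole. "jaw" is the opening, from 0 (shut) to 1 (fully open), set as the call begins (left out, the last holds). The fingers move at their own pace and stop on an object; "newtons" is the grip in N (left out, the last holds). Time passes only in rows, so rows that do not move let the fingers close. It gives the time, the measured TCP pose, the force and the opening at its end, in the units of the state.
- robot.read_state(): the state, without advancing time (a new reading comes with each control period).
- capture(name): name is "scene" or "top" or "wrist"; returns a dict with "frame" (400x640x3 uint8, blue, green, red), "K" (3x3 intrinsics, pixels), "world_from_camera" (4x4, takes a point from camera to world coordinates). Camera axes: x right, y up, looking along -z (the intrinsics and any distortion apply to the point x, -y, -z); pixel columns grow to the right and rows downward; lengths in m; the calibration is good to about 2 mm. A picture is of the moment at which its call begins. There is no depth.
- job_done(): hands the job in, once; it reports no verdict.
The state is a dict: "clock": time; "joint_positions": joint angles; "joint_vel": joint speeds; "tau": joint torques, N m; "eef_pos": TCP position; "eef_rot": TCP orientation; "force": force on the tool from outside, world axes, zero at the start; "wrist_torque": the same for the moment, N m; "grip_width": opening from 0.0 (shut) to 1.0 (fully open).
Only numpy, scipy, OpenCV 4.12 (cv2) and the standard library are available. Lean on these libraries where they do the work, as an engineer would, in place of code of your own. Each camera call takes 0.05 s, during which the arm holds its last target.

TASK

Take a reading with the black insulation tester: push its sliding metal shutter all the way open with a fingertip, so that the well in the top panel is uncovered, then reach a fingertip down into the well and press the sunken test key fully home. Finish while holding the key down, so that the meter needle stays up on the scale. Push and press only: leave the tester standing where it is, without lifting or shoving it along, and leave the other things on the bench alone.

Things in the scene. Friction and masses are not known exactly. Their poses are not given: they have to be found in the camera images.
- tester: black box 160 mm (x) by 250 mm (y) by 120 mm high, 2 to 3 kg, loose on rubber feet; origin at the centre of its underside, z up, +x roughly away from the robot (yaw within 0.5 rad). On its flat top: in the +y half a needle meter (bezel 12 mm high), at x -35, y -98 mm a range knob 21 mm high, at y -100 mm three brass terminals 13 mm high, between them the shutter over the well
- well_mouth (a point): centre of the mouth of the well, level with the tester's flat top panel (120 mm above its underside), at x -35, y -35 mm of the tester; axes as the tester's. The well is square, 48 by 48 mm, sides along the tester's x and y, 40 mm deep, with the test key standing in the middle of its floor
- shutter_rib (a point): top centre of the upright push rib in the middle of the shutter, a bare metal plate 58 mm square whose upper face lies 4.5 mm above the top panel, between guides 6 mm high. The rib is 8 mm thick along the tester's x, 40 mm long along its y, and rises 14.5 mm above the plate (this point: 19 mm above the top panel). Shut, it stands over the middle of the well
- shutter (a joint): how far the shutter has slid along the tester's +x (away from the robot), in m: 0 = shut over the well, 0.056 = fully open against its stop. It starts shut or up to 12 mm open, still covering most of the well. Slides with about 2 N of friction and stays where it is left
- key_top (a point): centre of the top of the test key, a plain round key 28 mm across at the centre of the well. Released, its top lies 18 mm below the top panel (102 mm above the tester's underside)
- test_key (a joint): how far the key is pressed down, in m: 0 = released, 0.006 = fully home. A spring returns it when let go; it begins to move at about 2 N and takes about 5 N to hold it home. The meter needle swings with it
- motor: small grey finned electric motor lying on its feet beside the tester, 200 mm long (its x), 130 mm wide, 152 mm high, 5.5 kg. Origin below the middle of the fins, on the bench. To be left alone
- pocket_meter: grey handheld meter lying face up, 74 mm (x) by 150 mm (y) by 40 mm high; origin at the centre of its underside. To be left alone
- screwdriver: screwdriver with a black handle, 190 mm long, lying along its own x. To be left alone
- bearing: steel ball bearing lying flat, 52 mm across, 15 mm high; origin at the centre of its underside. To be left alone

How it is judged:
By the outcome, as a careful person would: the job done as asked, in the order asked, and still so for the second after the job is handed in, while the arm keeps its last pose, push and grip.
It also fails if it takes over 38 s, if anything falls off the work surface, if the arm or the gripper's body presses on something with over 40 N, if the wrist force passes 120 N, or if a joint passes its speed limit or range.

## Working session

There is one attempt and no reset: what is moved stays moved. The work goes in short steps, Python scripts to look and compute and a tool call to move; the robot and the scene stay as the last step left them, time stands still between calls to the robot, and variables do not carry over. Pictures are saved under pics/ and viewed, and the job is handed in when it is done.

Besides the shell and the picture viewer there is one more tool, called after ">>>" as name(argument=value, ...) on one line, values as JSON. carry_out: Moves the arm, as the interface text tells. Its arguments: {"type":"object","properties":{"linear":{"type":"array"},"yaw":{"type":"array"},"jaw":{"type":"number"},"newtons":{"type":"number"}},"required":["linear","yaw"]}

```bash
mkdir -p pics; python3 - <<'E'
from cell import robot, capture
import cv2,numpy as np,pickle
s=robot.read_state();print(s, robot.tcp_to_tips)
d={}
for n in ["scene","top","wrist"]:
    c=capture(n);d[n]=c;cv2.imwrite(f"pics/{n}0.png",c["frame"]);print(n,c.keys(),c["K"].tolist(),np.round(c["world_from_camera"],4).tolist())
pickle.dump(d,open("c0.pkl","wb"))
E
```

```text
{'clock': 0.0, 'joint_positions': array([64.48658522, 33.92734887,  2.76725101, 92.23819526, -1.90859686,
       54.01236839, -1.93072311]), 'joint_vel': array([-0.06841122, -0.0065653 ,  0.03247036, -0.02969143,  0.08196477,
       -0.11063844,  0.03912964]), 'tau': array([-4.61376239e-04, -5.48691058e+01,  1.54656306e+00, -1.98121995e+01,
        9.42555926e-03,  8.74225865e-03,  1.29181657e-05]), 'eef_pos': array([ 0.24955408, -0.67983567,  0.24710876]), 'eef_rot': array([-177.00110319,   89.86820711,  113.15958079]), 'force': array([-0.36433937,  0.07314713, -0.53901604]), 'wrist_torque': array([ 0.00474248, -0.03852254,  0.01343936]), 'grip_width': 1.0042111417129687} 0.017
scene dict_keys(['frame', 'K', 'world_from_camera']) [[474.88714860260575, 0.0, 320.5756013529553], [0.0, 474.88714860260575, 201.19293548529157], [0.0, 0.0, 1.0]] [[-0.4663, -0.5648, 0.6808, 1.4804], [0.8846, -0.2936, 0.3623, 0.5711], [-0.0048, 0.7712, 0.6366, 0.9063], [0.0, 0.0, 0.0, 1.0]]
top dict_keys(['frame', 'K', 'world_from_camera']) [[476.32993346395637, 0.0, 314.38178784799084], [0.0, 476.32993346395637, 206.5662981483619], [0.0, 0.0, 1.0]] [[-0.0011, 0.9868, -0.1618, 0.4268], [-0.9996, 0.0036, 0.0289, 0.1448], [0.0291, 0.1618, 0.9864, 1.3747], [0.0, 0.0, 0.0, 1.0]]
wrist dict_keys(['frame', 'K', 'world_from_camera']) [[322.77357454057613, 0.0, 315.9161924010057], [0.0, 322.77357454057613, 197.68928459639417], [0.0, 0.0, 1.0]] [[0.3453, 0.905, 0.2485, 0.3118], [-0.9385, 0.3334, 0.0898, -0.657], [-0.0016, -0.2643, 0.9644, 0.3735], [0.0, 0.0, 0.0, 1.0]]
```

View pics/scene0.png

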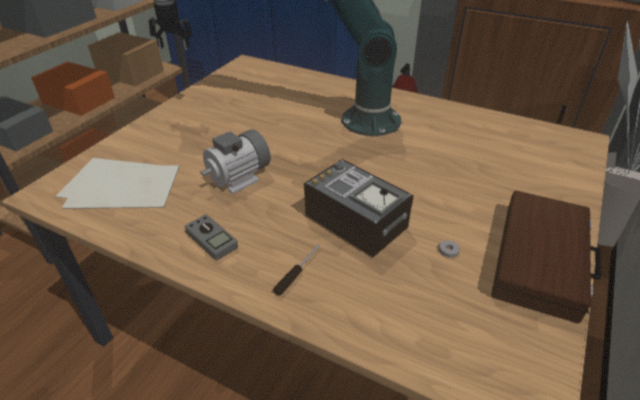

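View pics/top0.png

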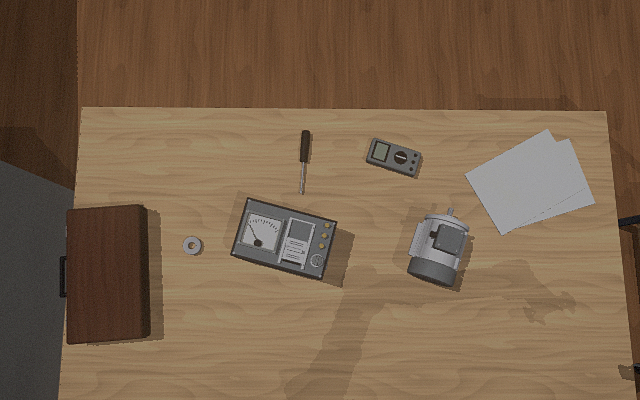

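View pics/wrist0.png

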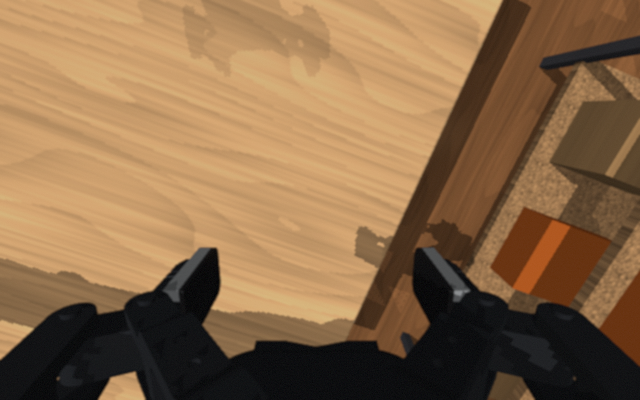

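The tester is at about (285,238) in top and (358,203) in scene. The motor is to its right in top (-y side). I'll enlarge both views.

```bash
python3 - <<'E'
import cv2,pickle
d=pickle.load(open("c0.pkl","rb"))
t=d["top"]["frame"][190:290,222:346];cv2.imwrite("pics/topc.png",cv2.resize(t,None,fx=6,fy=6,interpolation=cv2.INTER_CUBIC))
t=d["scene"]["frame"][155:255,298:418];cv2.imwrite("pics/scenec.png",cv2.resize(t,None,fx=6,fy=6,interpolation=cv2.INTER_CUBIC))
E
```

```text
(no output)
```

View pics/topc.png

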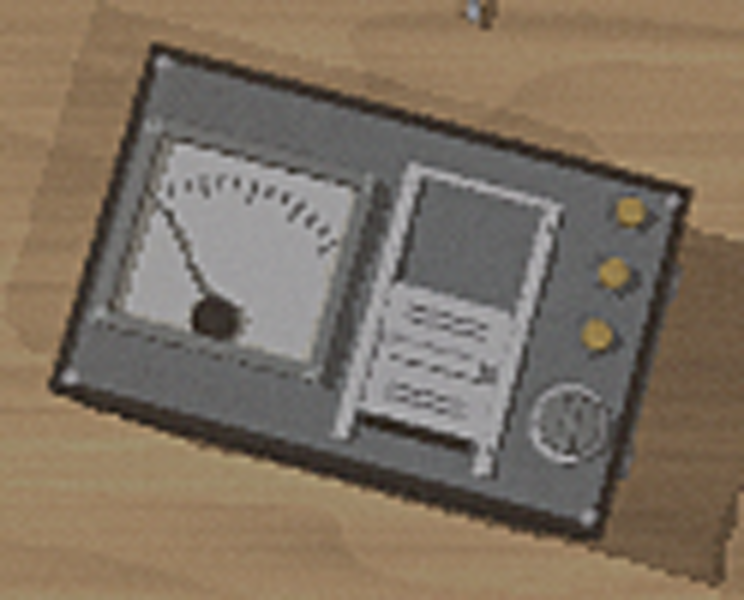

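View pics/scenec.png

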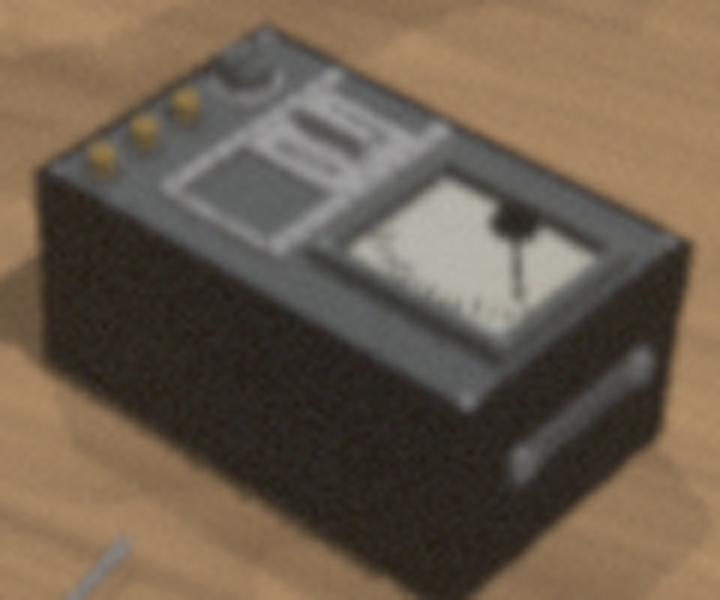

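```bash
cat > h.py <<'E'
import numpy as np,cv2,pickle
from scipy.optimize import least_squares
def proj(c,P):
    P=np.atleast_2d(P);T=np.linalg.inv(np.asarray(c["world_from_camera"]));q=P@T[:3,:3].T+T[:3,3]
    q=q*[1,-1,-1];u=q@np.asarray(c["K"]).T;return u[:,:2]/u[:,2:]
def w(p,L):
    L=np.atleast_2d(L);x,y,a=p[:3];R=np.array([[np.cos(a),-np.sin(a),0],[np.sin(a),np.cos(a),0],[0,0,1]])
    return L@R.T+[x,y,0]
def tri(c1,u1,c2,u2):
    f=lambda X:np.r_[proj(c1,X)[0]-u1,proj(c2,X)[0]-u2]
    r=least_squares(f,[.6,0,.1]);return r.x,r.fun
E
python3 - <<'E'
from h import *
d=pickle.load(open("c0.pkl","rb"));t,s=d["top"],d["scene"]
# ++, +-, --, -+
ut=np.array([[155,45],[692,187],[602,535],[55,385]])/6+[222,190]
us=np.array([[468,408],[40,172],[265,25],[690,243]])/6+[298,155]
for a,b in zip(ut,us): X,r=tri(t,a,s,b);print(X.round(4),r.round(2))
C=np.array([[80,125],[80,-125],[-80,-125],[-80,125]])/1000
def f(p,cams="ts"):
    L=np.c_[C,np.full(4,p[3])];P=w(p,L);r=[]
    if "t" in cams:r.append((proj(t,P)-ut).ravel())
    if "s" in cams:r.append((proj(s,P)-us).ravel())
    return np.concatenate(r)
r=least_squares(f,[.6,.2,0,.12]);print(r.x,r.fun.round(1))
p=r.x
for n,c,o in(("top",t,(222,190)),("scene",s,(298,155))):
    for nm,L in dict(ribshut=[-.035,-.035,.139],rib12=[-.023,-.035,.139],knob=[-.035,-.098,.141],well1=[-.059,-.011,.12],well2=[-.059,-.059,.12],sh0=[-.064,-.035,.1245],sh12=[-.052,-.035,.1245]).items():
        print(n,nm,((proj(c,w(p,L))[0]-o+.0)*6).round(0))
E
```

```text
[0.6556 0.2853 0.1241] [-0.09  0.03 -0.09 -0.  ]
[0.5928 0.0482 0.1194] [-0.51  0.24 -0.57 -0.07]
[0.4405 0.0884 0.1198] [-0.36  0.15 -0.44 -0.04]
[0.5053 0.3272 0.1188] [-0.48  0.16 -0.51 -0.  ]
[ 0.54833561  0.18710444 -0.26318656  0.12007399] [-0.5 -0.6  0.5  0.1  0.1  0.9 -1.1  0.8  0.   2.1 -1.5 -0.5 -0.5 -0.6
  0.3 -0.6]
top ribshut [430. 383.]
top rib12 [437. 356.]
top knob [571. 421.]
top well1 [362. 425.]
top well2 [469. 454.]
top sh0 [412. 450.]
top sh12 [420. 423.]
scene ribshut [347. 104.]
scene rib12 [331. 116.]
scene knob [244.  47.]
scene well1 [419. 136.]
scene well2 [339.  94.]
scene sh0 [386. 102.]
scene sh12 [370. 114.]
```

```bash
python3 - <<'E'
from h import *
from cell import robot
from scipy.spatial.transform import Rotation as R
s=robot.read_state()
M=R.from_euler('xyz',s["eef_rot"],degrees=True).as_matrix();print(M.round(3))
jz=np.arctan2(M[1,2],M[0,2]);print("jaw dir deg",np.degrees(jz))
p=[.5483,.1871,-.2632];print("tester y axis deg",np.degrees(p[2])+90)
for L in ([-.035,-.035,.12],[-.024,-.035,.139],[-.028,-.035,.139],[.021,-.035,.139],[-.065,-.035,.139]):print(L,w(p,L).round(4))
d=pickle.load(open("c0.pkl","rb"));t=d["top"]
# motor corner check
def ray(u,z):
    return least_squares(lambda q:proj(t,[q[0],q[1],z])[0]-u,[.5,0]).x
print("motor",ray([420,215],.15),ray([465,285],.15))
E
```

```text
[[-0.001  0.939  0.345]
 [ 0.002  0.345 -0.939]
 [-1.    -0.    -0.002]]
jaw dir deg -69.8408381415307
tester y axis deg 74.91975083215674
[-0.035, -0.035, 0.12] [[0.5054 0.1624 0.12  ]]
[-0.024, -0.035, 0.139] [[0.516  0.1595 0.139 ]]
[-0.028, -0.035, 0.139] [[0.5122 0.1606 0.139 ]]
[0.021, -0.035, 0.139] [[0.5595 0.1478 0.139 ]]
[-0.065, -0.035, 0.139] [[0.4764 0.1702 0.139 ]]
motor [ 0.60629315 -0.16755443] [ 0.42547492 -0.27687749]
```

>>> carry_out(linear=[[30,50,0],[30,52,0],[30,52,0],[30,52,0],[30,52,0]], yaw=[-0.1,-0.1,-0.1,-0.1,-0.1], jaw=0, newtons=60)

```text
clock: 0.78
eef_pos: [0.4006, -0.4207, 0.2481]
eef_rot: [174.5, 90.0, 75.9]
force: [0.4, -0.9, 0.1]
grip_width: -0.001
```

>>> carry_out(linear=[[20,56,0],[20,56,0],[20,56,0],[20,56,0],[20,56,0]], yaw=[-0.115,0,0,0,0])

```text
clock: 1.4
eef_pos: [0.5002, -0.1407, 0.2483]
eef_rot: [90.3, 90.0, -14.8]
force: [1.0, -0.2, 0.7]
grip_width: -0.003
```

>>> carry_out(linear=[[-5,58,0],[-5,58,0],[-5,58,0],[-5,58,0],[-5,58,0]], yaw=[0,0,0,0,0])

```text
clock: 2.02
eef_pos: [0.4744, 0.1492, 0.2484]
eef_rot: [110.3, 90.0, 5.2]
force: [1.4, -0.3, 0.4]
grip_width: 0.006
```

>>> carry_out(linear=[[0,0,0],[0,0,0]], yaw=[0,0])

```text
clock: 2.28
eef_pos: [0.4746, 0.147, 0.2481]
eef_rot: [-23.0, 89.9, -128.1]
force: [0.2, -0.2, 0.8]
grip_width: 0.005
```

```bash
python3 - <<'E'
from h import *
from cell import robot,capture
from scipy.spatial.transform import Rotation as R
s=robot.read_state()
M=R.from_euler('xyz',s["eef_rot"],degrees=True).as_matrix();print(s["eef_pos"],s["force"],M.round(3),np.degrees(np.arctan2(M[1,2],M[0,2])),robot.tcp_to_tips)
d={}
for n in ("wrist","top","scene"):d[n]=capture(n)
pickle.dump(d,open("c1.pkl","wb"));cv2.imwrite("pics/w1.png",d["wrist"]["frame"])
cv2.imwrite("pics/t1.png",cv2.resize(d["top"]["frame"][190:290,222:346],None,fx=6,fy=6,interpolation=cv2.INTER_CUBIC))
p=[.5483,.1871,-.2632]
for L in ([-.08,-.125,.12],[.08,-.125,.12],[-.064,-.035,.1245],[-.052,-.035,.1245],[-.035,-.035,.139],[-.023,-.035,.139],[-.035,-.098,.141]):print(L,proj(d["wrist"],w(p,L)).round(0))
E
```

```text
[0.4745637  0.14704655 0.24810789] [ 0.20134555 -0.16419861  0.75562883] [[-0.001  0.966 -0.26 ]
 [-0.001 -0.26  -0.966]
 [-1.    -0.     0.001]] -105.0473835884949 0.017
[-0.08, -0.125, 0.12] [[396. 216.]]
[0.08, -0.125, 0.12] [[412.  -1.]]
[-0.064, -0.035, 0.1245] [[287. 199.]]
[-0.052, -0.035, 0.1245] [[287. 184.]]
[-0.035, -0.035, 0.139] [[285. 166.]]
[-0.023, -0.035, 0.139] [[284. 150.]]
[-0.035, -0.098, 0.141] [[371. 167.]]
```

View pics/w1.png

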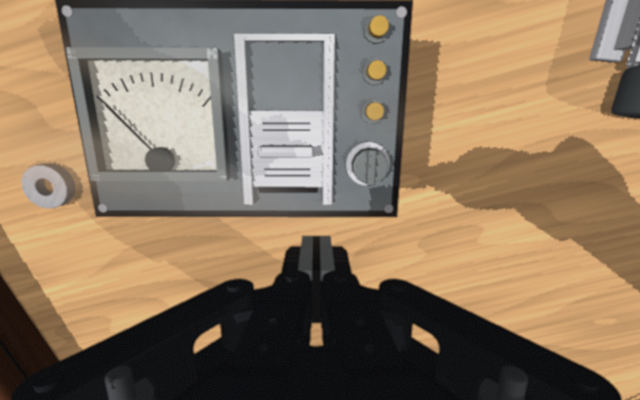

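The wrist view shows the tester where the fit puts it. The rib is at (285,152) and the plate's near edge is at row 187, so the shutter is about 9–10 mm open. The closed fingertips are at (316,237). Next I'll go behind the rib and down.

>>> carry_out(linear=[[4,10,0],[4.5,11.5,-20],[0,0,-40],[0,0,-25],[0,0,0]], yaw=[0,0,0,0,0])

```text
clock: 3.05
eef_pos: [0.4825, 0.1684, 0.1617]
eef_rot: [-52.4, 89.8, -157.5]
force: [0.5, -0.1, -0.3]
grip_width: 0.001
```

>>> carry_out(linear=[[0,0,-9],[0,0,-8],[0,0,0]], yaw=[0,0,0])

```text
clock: 3.42
eef_pos: [0.4833, 0.1689, 0.1462]
eef_rot: [-62.8, 90.0, -167.9]
force: [0.3, 0.2, 0.1]
grip_width: -0.001
```

```bash
cat > look.py <<'E'
import sys
from h import *
from cell import robot,capture
n=sys.argv[1]
s=robot.read_state();p=np.array([.5483,.1871,-.2632]);e=s["eef_pos"]
c,sn=np.cos(p[2]),np.sin(p[2]);D=e[:2]-p[:2]
print("clock",s["clock"],"eef",e.round(4),"local",[round(c*D[0]+sn*D[1],4),round(-sn*D[0]+c*D[1],4)],"tip over panel",round(e[2]-.017-.12,4),"F",s["force"].round(1))
d={k:capture(k) for k in ("wrist","top","scene")}
pickle.dump(d,open(f"c{n}.pkl","wb"));W=d["wrist"]["frame"][0:300,60:460]
t=cv2.resize(d["top"]["frame"][190:290,222:346],(496,400),interpolation=cv2.INTER_CUBIC)
q=cv2.resize(d["scene"]["frame"][145:255,298:418],(304,280),interpolation=cv2.INTER_CUBIC)
im=np.zeros((600,800,3),np.uint8);im[:300,:400]=W;im[:280,400:704]=q
t=cv2.resize(t,(372,300));im[300:,:372]=t
cv2.imwrite(f"pics/l{n}.png",im)
E
python3 look.py 2
```

```text
clock 3.425 eef [0.4833 0.1689 0.1462] local [np.float64(-0.0581), np.float64(-0.0345)] tip over panel 0.0092 F [0.3 0.2 0.1]
```

View pics/l2.png

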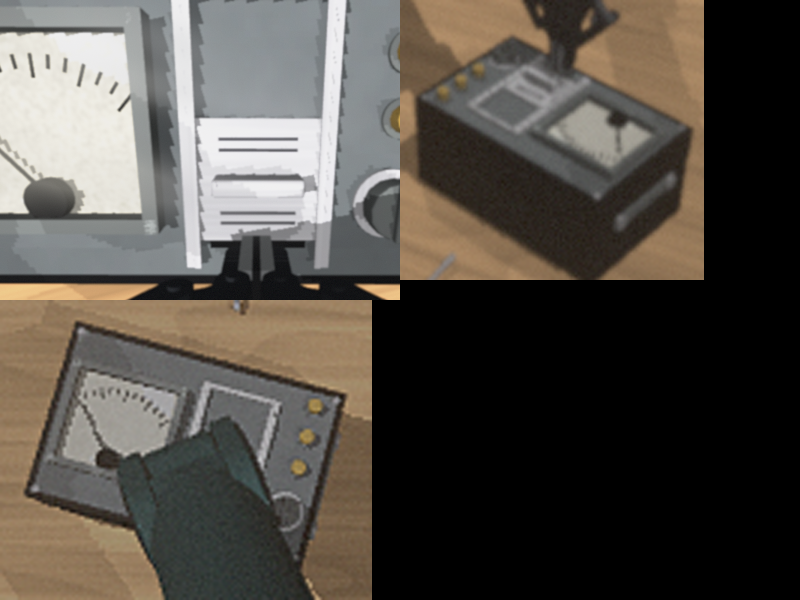

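The tip is centred on the rib, just behind it and inside the guides. Pushing along the tester's +x.

>>> carry_out(linear=[[5.8,-1.6,0],[5.8,-1.6,0],[5.8,-1.6,0],[5.8,-1.6,0],[0,0,0]], yaw=[0,0,0,0,0])

```text
clock: 4.2
eef_pos: [0.5071, 0.1623, 0.1462]
eef_rot: [108.0, 90.0, 2.9]
force: [0.6, -0.1, -0.1]
grip_width: 0.002
```

>>> carry_out(linear=[[5.8,-1.6,0],[5.8,-1.6,0],[5.8,-1.6,0],[5.8,-1.6,0],[0,0,0]], yaw=[0,0,0,0,0])

```text
clock: 4.82
eef_pos: [0.531, 0.1557, 0.1464]
eef_rot: [105.5, 89.9, 0.4]
force: [-0.4, -0.1, 0.8]
grip_width: -0.0
```

```bash
python3 look.py 3
```

```text
clock 4.825 eef [0.531  0.1557 0.1464] local [np.float64(-0.0086), np.float64(-0.0348)] tip over panel 0.0094 F [-0.4 -0.1  0.8]
```

View pics/l3.png

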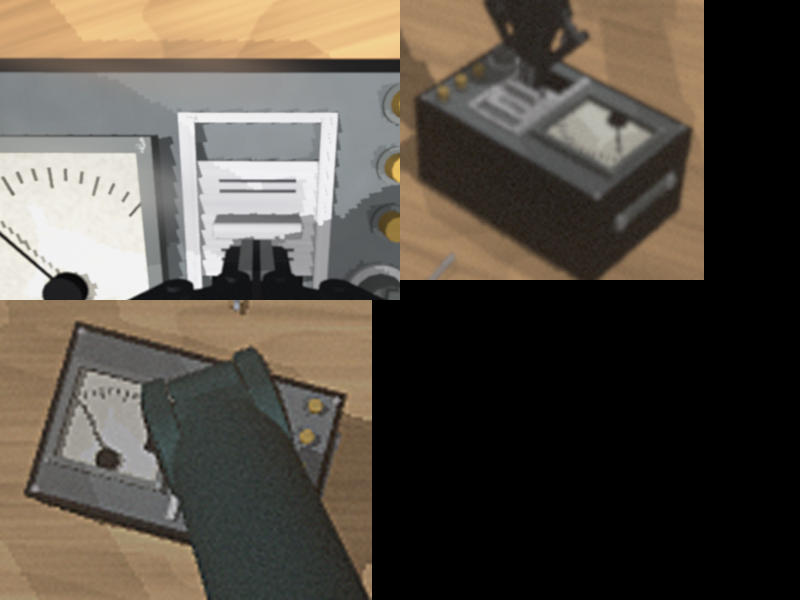

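>>> carry_out(linear=[[3.9,-1.05,0],[3.9,-1.05,0],[2.9,-0.8,0],[0,0,0]], yaw=[0,0,0,0])

```text
clock: 5.48
eef_pos: [0.5409, 0.153, 0.1463]
eef_rot: [106.6, 90.0, 1.5]
force: [-0.5, -0.1, -0.2]
grip_width: -0.001
```

>>> carry_out(linear=[[1.9,-0.5,0],[0,0,0]], yaw=[0,0])

```text
clock: 5.72
eef_pos: [0.5424, 0.1526, 0.1463]
eef_rot: [30.4, 90.0, -74.7]
force: [-0.4, 0.1, 0.8]
grip_width: -0.0
```

```bash
python3 look.py 4
```

```text
clock 5.725 eef [0.5424 0.1526 0.1463] local [np.float64(0.0033), np.float64(-0.0348)] tip over panel 0.0093 F [-0.4  0.1  0.8]
```

View pics/l4.png

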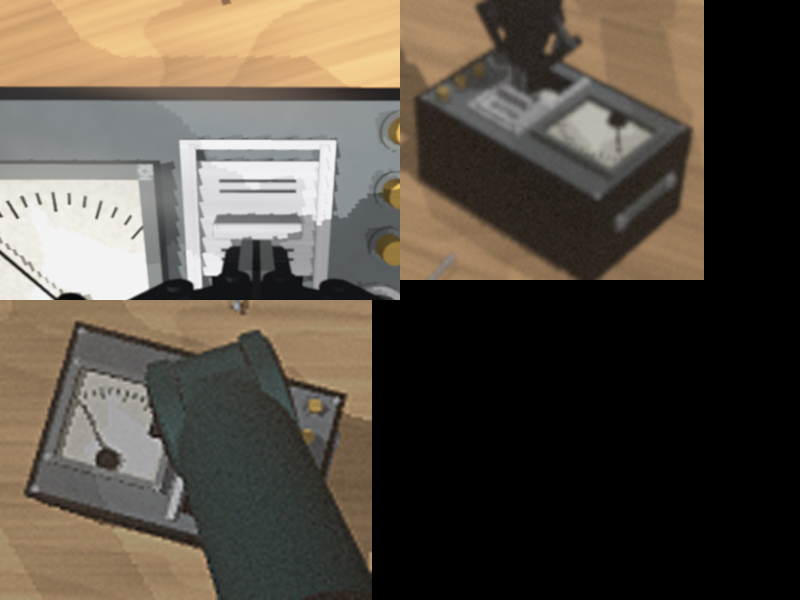

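The gap to the end bar is about 10 px (4–5 mm). I'll use 1 mm steps and watch the force.

>>> carry_out(linear=[[0.95,-0.25,0],[0,0,0],[0.95,-0.25,0],[0,0,0]], yaw=[0,0,0,0])

```text
clock: 6.38
eef_pos: [0.5442, 0.1521, 0.1463]
eef_rot: [-41.5, 90.0, -146.6]
force: [-2.2, -0.6, 0.7]
grip_width: 0.005
```

>>> carry_out(linear=[[0.95,-0.25,0],[0,0,0]], yaw=[0,0])

```text
clock: 6.62
eef_pos: [0.5452, 0.1519, 0.1463]
eef_rot: [-54.0, 90.0, -159.1]
force: [-1.6, 0.3, 0.9]
grip_width: 0.002
```

```bash
python3 look.py 5
```

```text
clock 6.625 eef [0.5452 0.1519 0.1463] local [np.float64(0.0062), np.float64(-0.0348)] tip over panel 0.0093 F [-1.6  0.3  0.9]
```

View pics/l5.png

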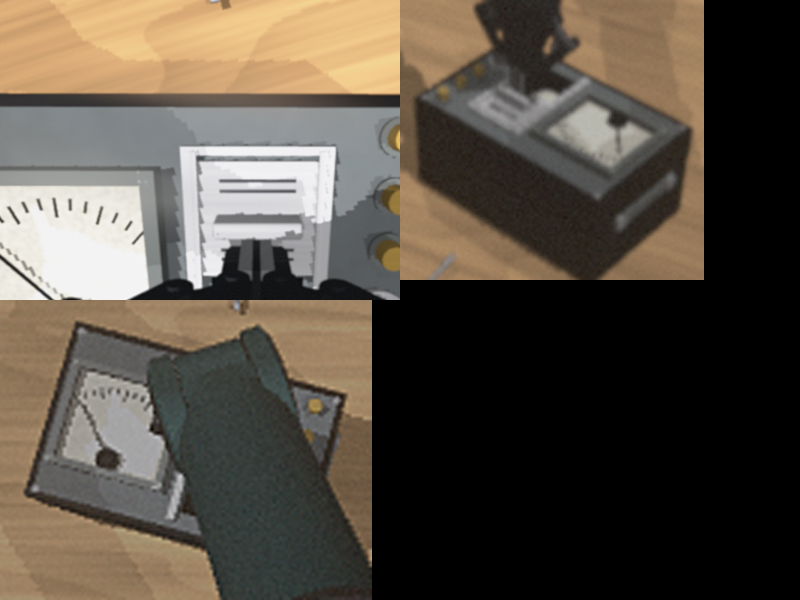

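>>> carry_out(linear=[[0.95,-0.25,0],[0,0,0]], yaw=[0,0])

```text
clock: 7.02
eef_pos: [0.5453, 0.1518, 0.1462]
eef_rot: [-71.6, 89.9, -176.6]
force: [-4.0, -0.3, 2.7]
grip_width: -0.001
```

>>> carry_out(linear=[[0.6,-0.15,0],[0,0,0]], yaw=[0,0])

```text
clock: 7.28
eef_pos: [0.5453, 0.1519, 0.1462]
eef_rot: [-73.1, 89.8, -178.2]
force: [-5.6, 0.9, 4.1]
grip_width: -0.002
```

The TCP has stopped at local x ≈ 6 mm, where the stop was expected, and the force has risen to about 5.6 N. I'll check the picture.

```bash
python3 look.py 6; python3 - <<'E'
from h import *
d=pickle.load(open("c6.pkl","rb"));cv2.imwrite("pics/w6c.png",cv2.resize(d["wrist"]["frame"][80:300,200:430],None,fx=2.6,fy=2.6,interpolation=cv2.INTER_CUBIC))
E
```

```text
clock 7.275 eef [0.5453 0.1519 0.1462] local [np.float64(0.0063), np.float64(-0.0348)] tip over panel 0.0092 F [-5.6  0.9  4.1]
```

View pics/w6c.png

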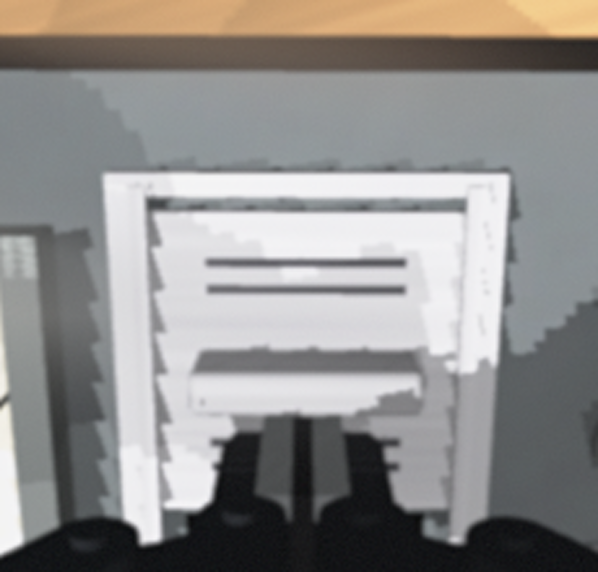

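Only a thin gap is left to the end bar, and the rib is at about local x 21 mm, so about 56 mm open. Backing off and lifting to verify.

>>> carry_out(linear=[[-4.9,1.3,0],[-2,0.5,20],[-20,5.4,45],[-40,10.8,40],[0,0,0]], yaw=[0,0,0,0,0])

```text
clock: 8.05
eef_pos: [0.4802, 0.1711, 0.2543]
eef_rot: [131.3, 89.6, 26.4]
force: [1.1, -0.3, -0.8]
grip_width: 0.001
```

```bash
python3 look.py 7;python3 - <<'E'
from h import *
d=pickle.load(open("c7.pkl","rb"));cv2.imwrite("pics/w7c.png",cv2.resize(d["wrist"]["frame"][0:260,180:480],None,fx=2.3,fy=2.3,interpolation=cv2.INTER_CUBIC))
p=[.5483,.1871,-.2632]
for L in ([-.059,-.011,.12],[-.059,-.059,.12],[-.011,-.011,.12],[-.011,-.059,.12],[-.035,-.035,.102],[.021,-.035,.139],[-.008,-.035,.1245],[-.08,-.125,.12],[.08,-.125,.12]):print(L,((proj(d["wrist"],w(p,L))-[180,0])*2.3).round(0))
E
```

```text
clock 8.05 eef [0.4802 0.1711 0.2543] local [np.float64(-0.0616), np.float64(-0.0331)] tip over panel 0.1173 F [ 1.1 -0.3 -0.8]
[-0.059, -0.011, 0.12] [[253. 436.]]
[-0.059, -0.059, 0.12] [[386. 437.]]
[-0.011, -0.011, 0.12] [[250. 301.]]
[-0.011, -0.059, 0.12] [[390. 301.]]
[-0.035, -0.035, 0.102] [[319. 363.]]
[0.021, -0.035, 0.139] [[321. 199.]]
[-0.008, -0.035, 0.1245] [[320. 293.]]
[-0.08, -0.125, 0.12] [[563. 493.]]
[0.08, -0.125, 0.12] [[610.   5.]]
```

View pics/w7c.png

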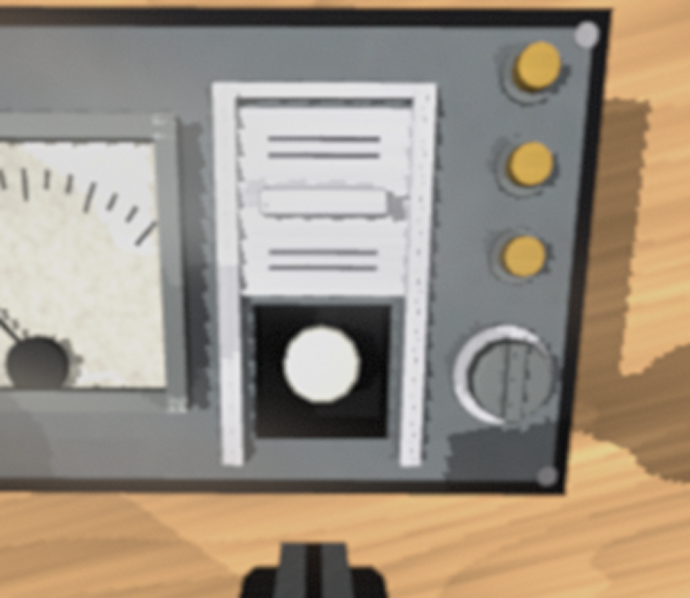

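The well is fully uncovered. The white key is at (321,363), within 2 px of the prediction. Moving above the well, then down.

>>> carry_out(linear=[[12,-4,0],[13,-4.7,-30],[0,0,-30],[0,0,-20],[0,0,0]], yaw=[0,0,0,0,0])

```text
clock: 8.82
eef_pos: [0.5049, 0.1595, 0.1689]
eef_rot: [-44.1, 89.7, -149.3]
force: [0.6, -0.1, 0.3]
grip_width: 0.0
```

```bash
python3 look.py 8
```

```text
clock 8.825 eef [0.5049 0.1595 0.1689] local [np.float64(-0.0347), np.float64(-0.038)] tip over panel 0.0319 F [ 0.6 -0.1  0.3]
```

View pics/l8.png

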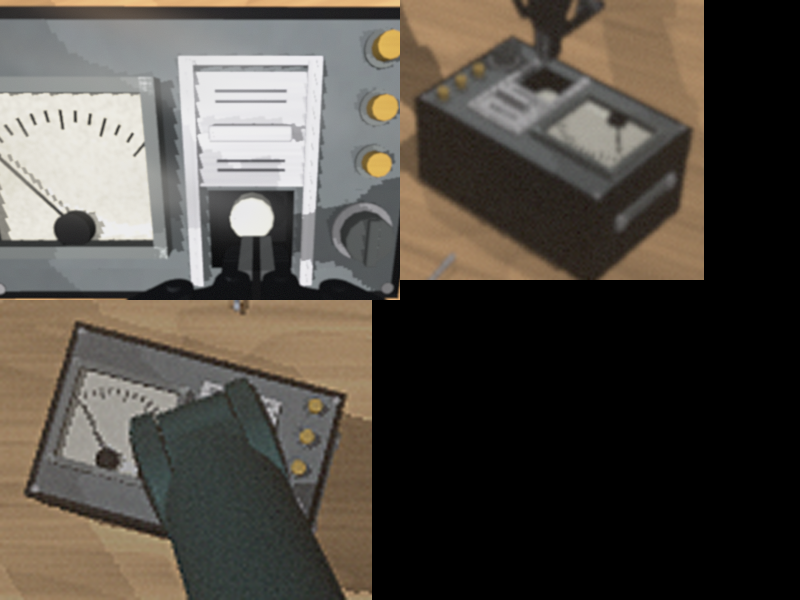

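The tip is about 3 mm off in −y (column 256 against the key's 251). Correcting that and going down in stages.

>>> carry_out(linear=[[0.5,2.9,0],[0,0,-12],[0,0,-12],[0,0,-8],[0,0,0]], yaw=[0,0,0,0,0])

```text
clock: 9.6
eef_pos: [0.5046, 0.1635, 0.1383]
eef_rot: [-52.6, 89.9, -157.7]
force: [0.7, 0.2, -0.2]
grip_width: 0.001
```

>>> carry_out(linear=[[0,0,-8],[0,0,-4],[0,0,0]], yaw=[0,0,0])

```text
clock: 9.98
eef_pos: [0.5051, 0.1637, 0.127]
eef_rot: [-55.4, 90.0, -160.5]
force: [0.1, -0.2, 0.0]
grip_width: 0.004
```

```bash
python3 look.py 9
```

```text
clock 9.975 eef [0.5051 0.1637 0.127 ] local [np.float64(-0.0356), np.float64(-0.0339)] tip over panel -0.01 F [ 0.1 -0.2  0. ]
```

View pics/l9.png

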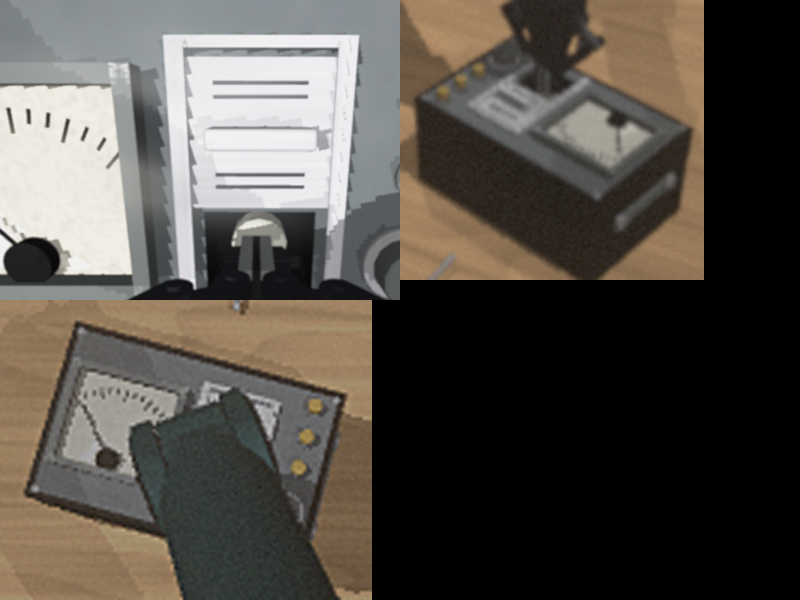

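The tip is in the well, centred over the key with no contact yet and 8 mm above it. Pressing with force checks.

>>> carry_out(linear=[[0,0,-4],[0,0,-3],[0,0,-2],[0,0,0]], yaw=[0,0,0,0])

```text
clock: 10.62
eef_pos: [0.5052, 0.1637, 0.1182]
eef_rot: [-59.2, 90.0, -164.3]
force: [-0.9, 1.1, 2.4]
grip_width: 0.001
```

>>> carry_out(linear=[[0,0,-1.5],[0,0,-1.5],[0,0,0]], yaw=[0,0,0])

```text
clock: 11.0
eef_pos: [0.5052, 0.1637, 0.1153]
eef_rot: [-60.7, 90.0, -165.8]
force: [-1.0, -0.2, 3.9]
grip_width: -0.001
```

>>> carry_out(linear=[[0,0,-1],[0,0,-1],[0,0,0]], yaw=[0,0,0])

```text
clock: 11.38
eef_pos: [0.5052, 0.1637, 0.1133]
eef_rot: [-58.8, 90.0, -163.9]
force: [-1.6, -0.5, 5.4]
grip_width: 0.003
```

>>> carry_out(linear=[[0,0,-1],[0,0,0]], yaw=[0,0])

```text
clock: 11.62
eef_pos: [0.5052, 0.1637, 0.113]
eef_rot: [-80.3, 90.0, 174.6]
force: [-2.0, 0.0, 11.5]
grip_width: -0.001
```

>>> carry_out(linear=[[0,0,-1],[0,0,0]], yaw=[0,0])

```text
clock: 11.88
eef_pos: [0.5052, 0.1637, 0.1128]
eef_rot: [-109.8, 90.0, 145.1]
force: [-4.5, -1.0, 17.7]
grip_width: -0.001
```

```bash
python3 look.py 10
```

```text
clock 11.875 eef [0.5052 0.1637 0.1128] local [np.float64(-0.0355), np.float64(-0.0337)] tip over panel -0.0242 F [-4.5 -1.  17.7]
```

View pics/l10.png

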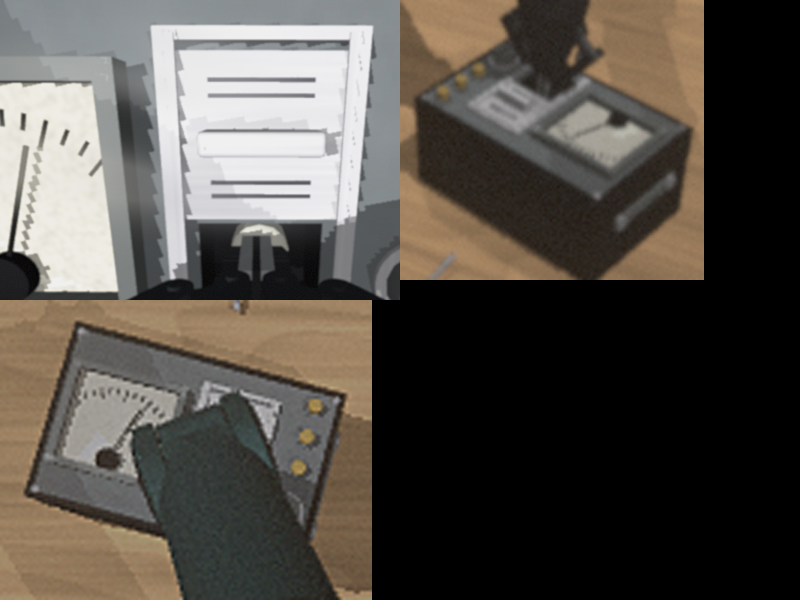

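The key is home: the tip is 24 mm down and the force has stepped up to 17.7 N. The needle is swung up on the scale and the tester has not moved. Short hold, then hand in.

>>> carry_out(linear=[[0,0,0],[0,0,0],[0,0,0],[0,0,0]], yaw=[0,0,0,0])

```text
clock: 12.52
eef_pos: [0.5053, 0.1637, 0.1128]
eef_rot: [-129.0, 90.0, 126.0]
force: [-4.6, -1.8, 19.1]
grip_width: 0.001
```

```bash
python3 - <<'E'
from cell import robot,job_done
s=robot.read_state();print(s["clock"],s["eef_pos"],s["force"]);print(job_done())
E
```

```text
12.525 [0.50527329 0.16371617 0.11283832] [-4.58532843 -1.79896639 19.1193783 ]
the job is handed in; nothing more can be done
None
```

The reading is taken, and I handed the job in at 12.5 s with the arm still holding the test key down.

- **Shutter:** I pushed it by its rib with the closed fingertips until it stalled. The push force had risen to about 6 N, and the rib position worked out to about 56 mm open. The wrist camera then showed the well fully uncovered.
- **Key:** I pressed it down inside the well until the force stepped from 5 N to about 18 N, with the fingertip 24.2 mm below the top panel (24 mm is fully home). During a half-second hold it stayed steady at about 19 N.
- **Needle and tester:** Both fixed cameras show the needle up on the scale. They show no visible shift of the tester, and the arm passed clear of everything else on the bench.

No check failed. A thin gap stayed visible between the shutter and its end bar, but the measured 56 mm matches the stated stop. At the end there was also a sideways force of about 5 N on the tool, which moved nothing I could see.

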